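# Pack and level the moulding rest, and hold the level down

## Robot

A 6-joint arm with a two-finger parallel gripper is mounted at the origin on the work surface. World frame = base frame: x ahead of the robot, y to its left, z up, the work surface at z = 0. Lengths are in m, angles in rad, forces in N, time in s.
With the tool pointing down it reaches from about 0.25 to 0.775 m from the base axis. Payload 4 kg.
Tool frame: the origin (TCP) lies between the finger pads; the fingertips stand 14 mm ahead of it and the grasp point (between the pads) lies 5 mm behind it; z points along the fingers, y is the line along which they close (so a half turn about z gives the same grasp; the last joint's range is limited). The gripper opens to 94 mm and grips with 3 to 60 N. Pads are 16 mm wide; open, the fingers measure 119 mm over their backs; the gripper's body (75 mm by 177 mm) begins 78 mm behind the grasp point.
Start: joints at [1.004, 0.087, 1.371, -0, 1.684, -0.103], TCP at [0.246, 0.492, 0.195] pointing down, gripper open.
Joint ranges: [-3.1, 3.1], [-0.76, 2.03], [0.27, 2.55], [-1.08, 4.22], [0.17, 2.65], [-2.57, 2.57]. Speed limits (rad/s): [2.79, 2.79, 3.14, 3.14, 3.14, 3.14].

## Interface

Orientations are given as [roll, pitch, yaw] about the fixed x, y, z axes, in that order (R = Rz(yaw) Ry(pitch) Rx(roll)).
In Python, from bench import robot, snapshot gives the robot as it stands.
- The arm moves only by the tool carry_out, never from a script. Its argument "motion" is text: rows parted by semicolons, each of 4 numbers parted by spaces: the shift along the tool's x, y, z each as a share of 0.15 m, from -1 to 1, then the turn about the tool's z as a share of 180 degrees, from -1 to 1. A call has exactly 8 rows; each row is the pose to reach, as a shift and turn from the pose commanded when the call began, along the tool's axes at that moment, turning the shorter way round; what a row does not reach only later rows make up. A row lasts 1/10 s, in which the tool goes at most 50 mm and 8.59 degrees, less where a joint would pass 70% of its speed; a pose out of reach is approached as far as the arm can. A call with a number of a shift or a turn outside -1 to 1 is refused whole. A call with a gripper value outside its range is refused whole. "grip" is the opening, from -1 (shut) to 1 (fully open), set as the call begins (left out, the last holds). The fingers move at their own pace and stop on an object; the grip force is fixed at half the most. Time passes only in rows, so rows that repeat a pose let the fingers close, or fill a call up. It gives the time, the measured TCP pose, the force, the opening and the grip force at its end, in the units of the state.
- robot.get_obs(): the state, without advancing time (a new reading comes with each control period).
- snapshot(name): name is "scene" or "top"; returns a dict with "image" (480x640x3 uint8, red, green, blue), "fx", "fy", "cx", "cy" (pixels), "pose" (4x4, takes a point from camera to world coordinates). Camera axes: x right, y up, looking along -z (the intrinsics and any distortion apply to the point x, -y, -z); pixel columns grow to the right and rows downward; lengths in m; the calibration is good to about 2 mm. A picture is of the moment at which its call begins. There is no depth.
- robot.close_job(): hands the job in; it is judged then, once.
The state is a dict: "time": time; "joint_positions": joint angles; "qvel": joint speeds; "joint_torque": joint torques, N m; "tool_pos": TCP position; "ee_rot": TCP orientation; "wrist_force": force on the tool from outside, world axes, zero at the start; "wrist_torque": the same for the moment, N m; "width": finger opening in m; "finger_force": force on a finger pad.
Only numpy, scipy, OpenCV 4.12 (cv2) and the standard library are available. Lean on these libraries where they do the work, as an engineer would, in place of code of your own. Each camera call takes 0.05 s, during which the arm holds its last target. There are 200 camera calls.

## Task

The screw-foot end of the moulding rest has sunk: lay the loose white spacer squarely on the spacer already on the rest, set the spirit level squarely lengthwise on top of that pile and let go, then turn the black knob of the levelling foot until the bubble stands centred between its two lines. Then let go of the knob, press the level down onto the pile with a steady fingertip push, and finish while still holding it pressed, the bubble staying centred. Leave the slide fence, moulding strip, scribe and nail cartridge where they are.

Things in the scene. Friction and masses are not known exactly. Their poses are not given: they have to be found in the camera images.
- spacer_low_center (a point): centre of the lower white nylon spacer, a flat bar 160 x 50 x 15 mm, loose, lying lengthwise on the grey aluminium bed of the rest (bed top about 50 mm above the bench). Its x axis runs along its 160 mm, its z axis up. It is the bottom of the pile.
- spacer_top_center (a point): centre of the other white nylon spacer, same 160 x 50 x 15 mm, 110 to 180 g, lying flat on the bench to one side. Its x axis runs along its 160 mm.
- level_center (a point): centre (half-way up) of the red box-section spirit level, 180 mm long (its x axis), 28 mm wide, 40 mm high, 300 g, standing on its base on the bench, flat sides good to grip. In the middle of its top edge is a 60 mm green vial with a pale bubble and two black lines; the vial is covered flush with the top, so the top may be pressed anywhere.
- bubble (a joint): place of the bubble in the vial, m: 0 is centred, positive towards the level's +x end, ends of travel +-0.022. It drifts to the higher end and settles in about 1.5 s; 12 mm long between lines 18 mm apart. While the level stands along the rest, the bubble moves about 8 mm for each radian that the knob is turned.
- knob_grip (a point): point on the upright axis of the levelling foot's round black knurled knob at grip height, 89 mm above the bench. Knob 44 mm in diameter, 25 mm high, about 180 mm from the middle of the lower spacer, beyond one end of the pile. Turning clockwise seen from above raises that end of the bed (6 mm a turn; the other end is hinged). It takes 0.05 N m, stays where it is left and turns both ways.
- fence_center (a point): centre of the face (130 x 36 x 6 mm) of the aluminium slide fence on its track along the far side of the rest. It slides easily along the track; its top is 77 mm above the bench and it stands 85 mm from the rest's centre line.
- moulding_center (a point): centre of the beech moulding strip, a 240 x 34 x 22 mm length lying on the bench beyond the knob end of the rest
- scribe_center (a point): centre of the copper scribe, 145 mm long, 8 mm thick, lying on the bench between robot and rest
- cartridge_center (a point): centre of the black steel v-nailer cartridge, 170 x 26 x 22 mm, lying on the bench
Things that resemble listed ones, but are neither listed nor needed, are in the scene too. Leave any green or pink look-alike of the part that bears spacer_top_center alone.

How it is judged:
On the way, in this order (a step that is already met when the one before it is completed fails the run):
1. the loose spacer lies squarely on the lower one, let go (x of spacer_top_center in the frame of spacer_low_center between -0.006 and 0.006 m and y of spacer_top_center in the frame of spacer_low_center between -0.006 and 0.006 m and z of spacer_top_center in the frame of spacer_low_center between 0.012 and 0.018 m and angle between the x axis of spacer_top_center and the x axis of spacer_low_center, either way round below 0.09 rad and contact force between the fingers and spacer_top below 0.3 N), for 0.3 s.
2. the level stands squarely on the pile, let go for a second (x of spacer_top_center in the frame of spacer_low_center between -0.006 and 0.006 m and y of spacer_top_center in the frame of spacer_low_center between -0.006 and 0.006 m and z of spacer_top_center in the frame of spacer_low_center between 0.012 and 0.018 m and angle between the x axis of spacer_top_center and the x axis of spacer_low_center, either way round below 0.09 rad and x of level_center in the frame of spacer_top_center between -0.01 and 0.01 m and y of level_center in the frame of spacer_top_center between -0.007 and 0.007 m and z of level_center in the frame of spacer_top_center between 0.0245 and 0.0305 m and angle between the x axis of level_center and the x axis of spacer_top_center, either way round below 0.09 rad and angle between level_center's own z axis and vertical below 0.05 rad and contact force between the fingers and level below 0.3 N), for 1 s.
3. the bubble is centred by the foot, with the level not touched (all of step 2 and value of joint bubble between -0.0025 and 0.0025 m and contact force between the fingers and spacer_top below 0.3 N and contact force between the fingers and spacer_low below 0.3 N and linear speed of level below 0.02 m/s), for 0.4 s.
At the end, for the whole second after the job is handed in: Fingers press the level onto the pile (6 to 35 N between level and upper spacer) and touch no spacer or rest; bubble within 2.5 mm of centre; upper spacer within 6 mm and 5 degrees of the lower; level within 10 mm lengthwise, 7 mm sideways and 5 degrees of the upper (all of step 1 and x of level_center in the frame of spacer_top_center between -0.01 and 0.01 m and y of level_center in the frame of spacer_top_center between -0.007 and 0.007 m and z of level_center in the frame of spacer_top_center between 0.0245 and 0.0305 m and angle between the x axis of level_center and the x axis of spacer_top_center, either way round below 0.09 rad and angle between level_center's own z axis and vertical below 0.05 rad and value of joint bubble between -0.0025 and 0.0025 m and contact force between the fingers and level above 2 N and contact force between level and spacer_top between 6 and 35 N and contact force between the fingers and rest below 0.3 N and height (world z) of spacer_low_center above 0.045 m); the arm keeps its last pose, push and grip.
It fails at once if the slide fence, moulding strip, scribe or cartridge is moved by more than 15 mm (distance of any of moulding_center, scribe_center, cartridge_center, fence_center from where it was at the start of the episode above 0.015 m).
It fails at once if the lower spacer is pushed more than 15 mm out of its place (distance of spacer_low_center from where it was at the start of the episode above 0.015 m).
It also fails if it takes over 72 s, if anything falls off the work surface, if the arm or the gripper's body presses on something with over 40 N, if the wrist force passes 120 N, or if a joint passes its speed limit or range.

## Working session

There is one attempt and no reset: what is moved stays moved. The work goes in short steps, Python scripts to look and compute and a tool call to move; the robot and the scene stay as the last step left them, time stands still between calls to the robot, and variables do not carry over. Pictures are saved under pics/ and viewed, at most 10 in all, crops included, and the job is handed in when it is done.

Besides the shell and the picture viewer there is one more tool, called as name(argument=value, ...) on one line, values as JSON. carry_out: Moves the arm, as the interface text tells. Shift numbers are shares of 0.15 m and turn numbers shares of 180 degrees, none past 1 either way. Its arguments: {"type":"object","properties":{"motion":{"type":"string"},"grip":{"type":"number"}},"required":["motion"]}

```bash
mkdir -p pics; ls
cat > h.py <<'E'
import numpy as np, cv2
from bench import robot, snapshot
def K(s): return np.array([[s["fx"],0,s["cx"]],[0,s["fy"],s["cy"]],[0,0,1.]])
def ray(s,uv):
    P=np.array(s["pose"]); uv=np.atleast_2d(np.array(uv,float))
    d=np.stack([(uv[:,0]-s["cx"])/s["fx"],-(uv[:,1]-s["cy"])/s["fy"],-np.ones(len(uv))],1)
    return P[:3,3], d@P[:3,:3].T
def onz(s,uv,z):
    o,d=ray(s,uv); return o+d*((z-o[2])/d[:,2])[:,None]
def proj(s,p):
    P=np.array(s["pose"]); q=(np.atleast_2d(p)-P[:3,3])@P[:3,:3]
    return np.stack([s["cx"]+s["fx"]*q[:,0]/-q[:,2], s["cy"]-s["fy"]*q[:,1]/-q[:,2]],1)
def save(n,im): cv2.imwrite("pics/"+n+".png",cv2.cvtColor(im,cv2.COLOR_RGB2BGR))
E
python3 - <<'E'
from h import *
for n in("scene","top"):
    s=snapshot(n); save(n+"0",s["image"]); print(n,{k:(v if k!="pose" else np.round(v,3).tolist()) for k,v in s.items() if k!="image"})
print(robot.get_obs())
E
```

```text
pics
scene {'fx': 458.06751276122816, 'fy': 458.06751276122816, 'cx': 325.00193737597704, 'cy': 236.72352846296133, 'pose': [[0.378, -0.69, 0.617, 1.139], [0.926, 0.278, -0.256, -0.142], [0.005, 0.668, 0.744, 0.907], [0.0, 0.0, 0.0, 1.0]]}
top {'fx': 491.4626213081407, 'fy': 491.4626213081407, 'cx': 311.0442378185605, 'cy': 234.39653284415573, 'pose': [[-0.02, 0.978, -0.209, 0.13], [-1.0, -0.021, -0.001, 0.129], [-0.005, 0.209, 0.978, 1.611], [0.0, 0.0, 0.0, 1.0]]}
{'time': 0.1, 'joint_positions': array([ 1.00389048e+00,  8.78711070e-02,  1.37206055e+00, -8.21476973e-05,
        1.68362009e+00, -1.03104782e-01]), 'qvel': array([ 6.22162631e-04, -2.19444345e-03, -5.05638463e-03,  1.99988935e-03,
       -5.23908521e-04,  5.07366545e-05]), 'joint_torque': array([ 2.31612546e-03, -3.41251624e+01, -3.03302586e+01,  7.19910627e-02,
        3.04011733e-02, -1.07898668e-04]), 'tool_pos': array([0.24579949, 0.49144639, 0.19364831]), 'ee_rot': array([-3.13963557e+00, -1.20423853e-04,  2.67778230e+00]), 'wrist_force': array([0.28766672, 0.58460007, 0.2552212 ]), 'wrist_torque': array([ 0.04336141,  0.0785023 , -0.01372519]), 'finger_force': 0.0, 'width': 0.09354792536380804}
```

View pics/top0.png

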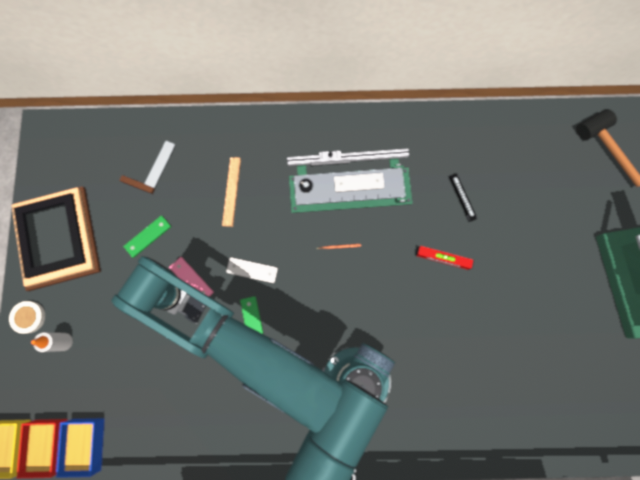

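View pics/scene0.png

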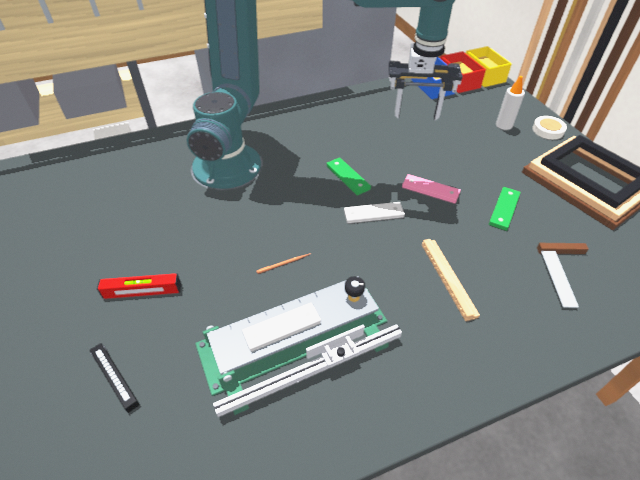

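The top view shows a white bar at (252,270), and the look-alikes are green at (147,236) and (251,315) and pink at (190,277). The only white bar off the rest is the one at (252,270), so it is the loose spacer. The level is at (445,257), the lower spacer at (359,182), the knob at (306,185) and the fence at (330,156). I'll measure these and confirm with one crop.

```bash
cat >> h.py <<'E'
def blob(im,mask,c,r=60):
    m=np.zeros(mask.shape,np.uint8); c=np.array(c,int)
    m[max(0,c[1]-r):c[1]+r,max(0,c[0]-r):c[0]+r]=mask[max(0,c[1]-r):c[1]+r,max(0,c[0]-r):c[0]+r]
    cs,_=cv2.findContours(m,cv2.RETR_EXTERNAL,cv2.CHAIN_APPROX_NONE)
    return max(cs,key=cv2.contourArea)[:,0,:].astype(np.float32)
def rect(s,c,z):
    p=onz(s,c,z)[:,:2].astype(np.float32)
    (x,y),(w,h),a=cv2.minAreaRect(p); b=cv2.boxPoints(((x,y),(w,h),a))
    e=b[1]-b[0]; f=b[2]-b[1]; L=e if np.hypot(*e)>np.hypot(*f) else f
    return np.round([x,y,max(w,h),min(w,h),np.degrees(np.arctan2(L[1],L[0]))%180],4)
def hsv(s): return cv2.cvtColor(s["image"],cv2.COLOR_RGB2HSV)
E
python3 - <<'E'
from h import *
S={n:snapshot(n) for n in("scene","top")}
t=S["top"]["image"]; c=S["scene"]["image"]
a=cv2.resize(t[220:340,190:320],None,fx=3,fy=3,interpolation=2); b=cv2.resize(c[150:250,320:450],None,fx=3,fy=3)
d=cv2.resize(t[140:220,280:420],None,fx=2.8,fy=2.8,interpolation=2)[:,:390]; e=cv2.resize(c[265:395,190:410],None,fx=1.77,fy=1.77)[:, :390]
H=600
l=np.vstack([a,d]); r=np.vstack([b,e]); h=min(len(l),len(r),600); save("crop1",np.hstack([l[:h],r[:h]]))
seeds={"top":{"loose":(252,270),"low":(359,182),"level":(445,257),"knob":(306,185)},"scene":{"loose":(374,213),"low":(283,327),"level":(139,287),"knob":(355,286)}}
for n,s in S.items():
    h=hsv(s); V=h[...,2]; Sa=h[...,1]
    for k in("loose","low"):
        u=seeds[n][k]; print(n,k,h[u[1],u[0]],h[u[1]+3,u[0]])
        thr=150 if k=="loose" else 215
        m=((V>thr)&(Sa<45)).astype(np.uint8)*255
        z=.015 if k=="loose" else .065
        q=blob(s["image"],m,u,45); print(rect(s,q,z),cv2.contourArea(q))
    u=seeds[n]["level"]; m=(((h[...,0]<10)|(h[...,0]>170))&(Sa>130)&(V>60)).astype(np.uint8)*255
    q=blob(s["image"],m,u); print("level",rect(s,q,.02),rect(s,q,.04))
    m=((h[...,0]>25)&(h[...,0]<75)&(Sa>80)&(V>90)).astype(np.uint8)*255
    q=blob(s["image"],m,u,30); print("vial",rect(s,q,.04))
    m=((V<50)).astype(np.uint8)*255; q=blob(s["image"],m,seeds[n]["knob"],13); print("knob",rect(s,q,.089),cv2.minEnclosingCircle(q))
E
```

```text
Traceback (most recent call last):
ValueError: all the input array dimensions except for the concatenation axis must match exactly, but along dimension 1, the array at index 0 has size 390 and the array at index 1 has size 389
```

```bash
cat > m.py <<'E'
from h import *
S={n:snapshot(n) for n in("scene","top")}
t=S["top"]["image"]; c=S["scene"]["image"]
R=lambda i,h:cv2.resize(i,(390,h),interpolation=cv2.INTER_CUBIC)
save("crop1",np.vstack([np.hstack([R(t[220:340,190:320],320),R(c[150:250,320:450],320)]),np.hstack([R(t[140:220,280:420],230),R(c[265:395,190:410],230)])]))
seeds={"top":{"loose":(252,270),"low":(359,182),"level":(445,257),"knob":(306,185)},"scene":{"loose":(374,213),"low":(283,327),"level":(139,287),"knob":(355,286)}}
for n,s in S.items():
    h=hsv(s); V=h[...,2]; Sa=h[...,1]
    for k in("loose","low"):
        u=seeds[n][k]; print(n,k,h[u[1],u[0]],h[u[1]+3,u[0]])
        thr=150 if k=="loose" else 215
        m=((V>thr)&(Sa<45)).astype(np.uint8)*255
        z=.015 if k=="loose" else .065
        q=blob(s["image"],m,u,45); print(rect(s,q,z),cv2.contourArea(q))
    u=seeds[n]["level"]; m=(((h[...,0]<10)|(h[...,0]>170))&(Sa>130)&(V>60)).astype(np.uint8)*255
    q=blob(s["image"],m,u); print("level",rect(s,q,.02),rect(s,q,.04))
    m=((h[...,0]>25)&(h[...,0]<75)&(Sa>80)&(V>90)).astype(np.uint8)*255
    q=blob(s["image"],m,u,30); print("vial",rect(s,q,.04))
    m=((V<50)).astype(np.uint8)*255; q=blob(s["image"],m,seeds[n]["knob"],13); print("knob",rect(s,q,.089),cv2.minEnclosingCircle(q))
E
python3 m.py
```

```text
scene loose [  0   0 247] [  0   0 247]
[3.62900e-01 3.24900e-01 1.63100e-01 6.22000e-02 7.65926e+01] 854.5
scene low [  0   0 247] [  0   0 247]
[ 6.37100e-01 -2.30000e-02  2.38500e-01  9.75000e-02  9.29749e+01] 3772.5
level [ 3.81300e-01 -3.05300e-01  1.90700e-01  5.95000e-02  7.35144e+01] [ 3.98400e-01 -3.01600e-01  1.86400e-01  5.81000e-02  7.35144e+01]
vial [ 3.81600e-01 -3.17000e-01  3.00000e-02  9.40000e-03  7.46111e+01]
knob [6.3350e-01 1.3590e-01 3.9300e-02 1.8300e-02 6.0242e+01] ((354.0, 289.0), 9.055485725402832)
top loose [ 15   2 253] [ 15   2 253]
[3.56600e-01 3.27100e-01 1.64200e-01 5.50000e-02 7.62269e+01] 719.0
top low [ 10   3 251] [ 20   3 251]
[ 6.33700e-01 -2.97000e-02  1.61800e-01  5.40000e-02  9.33441e+01] 694.5
level [ 3.83800e-01 -3.04500e-01  1.83100e-01  3.79000e-02  7.37606e+01] [ 3.80600e-01 -2.99100e-01  1.80800e-01  3.75000e-02  7.37606e+01]
vial [ 3.82000e-01 -3.00700e-01  5.88000e-02  1.21000e-02  7.43703e+01]
knob [6.05900e-01 1.43700e-01 2.65000e-02 8.80000e-03 9.61979e+01] ((306.0, 188.0), 4.123205661773682)
```

View pics/crop1.png

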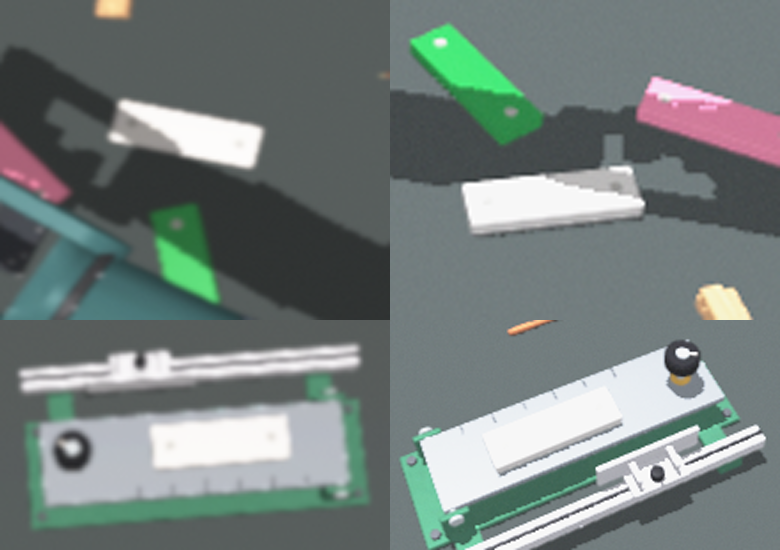

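The crop confirms it: the only white bar off the rest, at about (252,270) in top and (374,213) in scene, is the loose spacer. The black knurled knob sits on the bed at (305,186) in top. I'll refine the lower spacer and knob once, and work out the first move.

```bash
cat >> h.py <<'E'
def delta(p,yawdeg):
    "shift/turn shares from the measured pose to TCP p with tool-x at yawdeg"
    o=robot.get_obs(); y=o["ee_rot"][2]; d=np.array(p)-o["tool_pos"]
    X=np.array([np.cos(y),np.sin(y),0]);Y=np.array([np.sin(y),-np.cos(y),0])
    t=-((yawdeg-np.degrees(y)+180)%360-180)/180
    return np.round([d@X/.15,d@Y/.15,-d[2]/.15,t],3), np.round(o["tool_pos"],4), round(np.degrees(y),2), round(o["time"],2)
E
python3 - <<'E'
from h import *
for n,u,k in(("scene",(283,327),(355,286)),("top",(359,182),(306,185))):
    s=snapshot(n);h=hsv(s);V=h[...,2].astype(int)
    print(n,V[u[1]-16:u[1]+17:2,u[0]].tolist(), h[u[1]-14,u[0]],h[u[1],u[0]+38 if n=="scene" else u[0]+30])
    for thr in(225,235,242):
        q=blob(s["image"],((V>thr)&(h[...,1]<40)).astype(np.uint8)*255,u,42); print(thr,rect(s,q,.065),cv2.contourArea(q))
    for thr in(60,90):
        q=blob(s["image"],(V<thr).astype(np.uint8)*255,k,16);c,r=cv2.minEnclosingCircle(q); x,y,w,hh=cv2.boundingRect(q.astype(int)); print("knob",c,r,(x,y,w,hh),onz(s,[c],.089))
    print(proj(s,[[.623,.150,.089],[.623,.150,.1015],[.623,.15,.0765]]).round(1).tolist())
print(delta([.3575,.3265,.10],76.3))
E
```

```text
scene [243, 247, 247, 247, 247, 247, 247, 247, 247, 247, 247, 247, 228, 183, 140, 244, 244] [  0   0 247] [105   8 243]
225 [ 6.37100e-01 -2.37000e-02  2.25000e-01  9.74000e-02  9.28746e+01] 3466.5
235 [ 6.3730e-01 -2.3300e-02  2.2440e-01  9.6000e-02  9.2915e+01] 3383.5
242 [ 6.3920e-01 -3.7700e-02  1.9520e-01  9.3500e-02  9.2778e+01] 2866.0
knob (354.0, 288.0) 9.219644546508789 (345, 286, 19, 11) [[0.62314502 0.14159029 0.089     ]]
knob (354.4956970214844, 286.19097900390625) 10.38740348815918 (345, 277, 20, 20) [[0.6191515  0.14461325 0.089     ]]
[[357.5, 286.8], [357.8, 283.4], [357.1, 290.1]]
top [92, 93, 142, 195, 218, 249, 251, 251, 251, 251, 251, 247, 199, 196, 197, 198, 196] [84 14 93] [108  17 197]
225 [ 6.34300e-01 -2.96000e-02  1.61200e-01  5.12000e-02  9.30194e+01] 642.0
235 [ 6.33500e-01 -3.06000e-02  1.57700e-01  4.78000e-02  9.35275e+01] 608.0
242 [ 6.33500e-01 -2.97000e-02  1.54500e-01  4.71000e-02  9.35277e+01] 585.0
knob (305.5, 185.5) 5.147915363311768 (301, 183, 10, 8) [[0.61705644 0.14541865 0.089     ]]
knob (305.5, 185.1666717529297) 6.3465728759765625 (300, 179, 12, 13) [[0.6181831  0.14539877 0.089     ]]
[[304.1, 183.8], [304.0, 182.6], [304.1, 185.0]]
(array([-1.158, -0.653,  0.63 ,  0.428]), array([0.246 , 0.4918, 0.1945]), np.float64(153.43), 0.4)
```

carry_out(motion="-0.3 -0.2 0.1 0.05; -0.6 -0.4 0.2 0.1; -0.8 -0.5 0.3 0.15; -0.8 -0.5 0.3 0.2; -0.8 -0.5 0.3 0.25; -0.8 -0.5 0.3 0.3; -0.8 -0.5 0.3 0.35; -0.8 -0.5 0.3 0.38", grip=0.6)

```text
time: 1.2
tool_pos: [0.3199, 0.3711, 0.1498]
ee_rot: [3.141, -0.0, 1.478]
wrist_force: [0.4, 0.2, -0.5]
width: 0.0754
finger_force: 0.0
```

Run:
```python
from h import *
print(delta([.3575,.3265,.06],76.3))
for n,u,l in(("scene",(283,327),(374,213)),("top",(359,182),(252,270))):
    s=snapshot(n);h=hsv(s);V=h[...,2].astype(int);Sa=h[...,1]
    for k,c,z in(("low",u,.065),("loose",l,.015)):
      for t in (3,5):
        q=blob(s["image"],((V>225)&(Sa<=t)).astype(np.uint8)*255,c,42);print(n,k,t,rect(s,q,z),cv2.contourArea(q))
```

```text
(array([-0.272,  0.277,  0.599,  0.046]), array([0.3199, 0.3711, 0.1498]), np.float64(84.66), 1.2)
scene low 3 [ 6.3560e-01 -3.1000e-02  1.6030e-01  5.0800e-02  9.3094e+01] 1503.5
scene low 5 [ 6.47800e-01 -4.27000e-02  1.85600e-01  7.50000e-02  9.36967e+01] 1717.5
scene loose 3 [3.6050e-01 3.2760e-01 7.1100e-02 4.7800e-02 7.5943e+01] 205.5
scene loose 5 [3.6050e-01 3.2760e-01 7.1100e-02 4.7800e-02 7.5943e+01] 205.5
top low 3 [ 6.35600e-01 -2.98000e-02  1.60600e-01  4.54000e-02  9.33467e+01] 408.5
top low 5 [ 6.3390e-01 -2.9700e-02  1.6110e-01  4.8800e-02  9.3365e+01] 623.0
top loose 3 [3.74700e-01 3.23900e-01 4.24000e-02 2.53000e-02 4.43549e+01] 50.5
top loose 5 [3.74600e-01 3.20700e-01 4.70000e-02 2.99000e-02 4.43548e+01] 72.5
```

carry_out(motion="-0.27 0.27 0 0.046; -0.27 0.27 0.2 0.046; -0.27 0.27 0.5 0.046; -0.27 0.27 0.7 0.046; -0.27 0.27 0.8 0.046; -0.27 0.27 0.87 0.046; -0.27 0.27 0.87 0.046; -0.27 0.27 0.87 0.046")

```text
time: 2.1
tool_pos: [0.3573, 0.3278, 0.0201]
ee_rot: [3.141, -0.001, 1.341]
wrist_force: [0.3, -0.2, 0.9]
width: 0.0748
finger_force: 0.0
```

carry_out(motion="0 0 0 0; 0 0 0 0; 0 0 0 0; 0 0 0 0; 0 0 0 0; 0 0 0 0; 0 0 0 0; 0 0 0 0", grip=-0.3)

```text
time: 2.9
tool_pos: [0.3566, 0.3273, 0.0191]
ee_rot: [-3.142, -0.0, 1.339]
wrist_force: [-0.5, 1.3, 0.6]
width: 0.0329
finger_force: 0.0
```

Run:
```python
from h import *
print(delta([.6348,-.0303,.15],93.25))
s=snapshot("scene"); save("g1",cv2.resize(s["image"][130:280,290:490],(800,600)))
s=snapshot("top"); h=hsv(s)
```

```text
(array([-1.895,  2.351, -0.872, -0.092]), array([0.3566, 0.3273, 0.0191]), np.float64(76.75), 2.9)
```

View pics/g1.png

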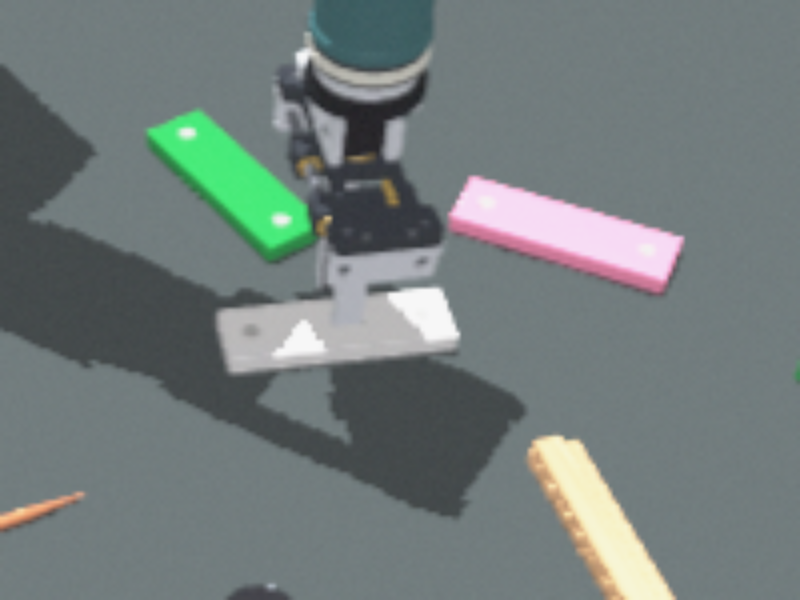

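The near finger (ending at about (348,322) in the crop) seems to stand over the spacer, and the opening reads 33 mm, which is less than 50 mm. I'll check where that finger end lies.

Run:
```python
from h import *
s=snapshot("scene"); o=robot.get_obs(); print(o["width"],o["wrist_force"],o["finger_force"])
y=o["ee_rot"][2];Y=np.array([np.sin(y),-np.cos(y),0])
for w in(.0165,.03):
  for z in (.003,.016,.03): 
    p=o["tool_pos"]+Y*w; p[2]=z; print(w,z,(proj(s,p)[0]-[290,130])*4)
h=hsv(s);V=h[...,2];q=blob(s["image"],((V>140)&(h[...,1]<12)).astype(np.uint8)*255,(374,215),30);print(rect(s,q,.015))
```

```text
0.03274674194151758 [0.25625767 0.31569508 0.45364527] 0.0
0.0165 0.003 [338.00909659 348.4743741 ]
0.0165 0.016 [339.62886503 335.18757376]
0.0165 0.03 [341.40139455 320.64768939]
0.03 0.003 [342.47683661 362.40981897]
0.03 0.016 [344.14286702 349.13628261]
0.03 0.03 [345.96623022 334.60925024]
[3.63500e-01 3.25300e-01 1.62500e-01 6.24000e-02 7.62963e+01]
```

carry_out(motion="0 0 0 0; 0 0 0 0; 0 0 0 0; 0 0 0 0; 0 0 0 0; 0 0 0 0; 0 0 0 0; 0 0 0 0", grip=0.6)

```text
time: 3.85
tool_pos: [0.3567, 0.3273, 0.0192]
ee_rot: [3.142, -0.0, 1.339]
wrist_force: [-0.2, 0.0, 0.1]
width: 0.0753
finger_force: 0.0
```

Run:
```python
from h import *
s=snapshot("scene"); o=robot.get_obs(); im=s["image"].copy()
y=o["ee_rot"][2];X=np.array([np.cos(y),np.sin(y),0]);Y=np.array([np.sin(y),-np.cos(y),0]);T=o["tool_pos"]
print(T,o["width"],o["wrist_force"])
big=cv2.resize(im[130:250,300:460],(800,600),interpolation=cv2.INTER_CUBIC)
for sg in(1,-1):
  for w in(.0375,.05):
    for dz,col in((-.014,(255,0,0)),(0.005,(0,255,0)),(.015,(0,0,255))):
      for x in(-.008,.008):
        u=(proj(s,T+sg*Y*w+X*x+[0,0,dz])[0]-[300,130])*5; cv2.circle(big,tuple(int(v) for v in u),3,col,-1)
save("g2",big)
```

```text
[0.35669208 0.32732089 0.01920947] 0.07533352349685261 [-0.07723629 -0.52413936  0.20060154]
```

View pics/g2.png

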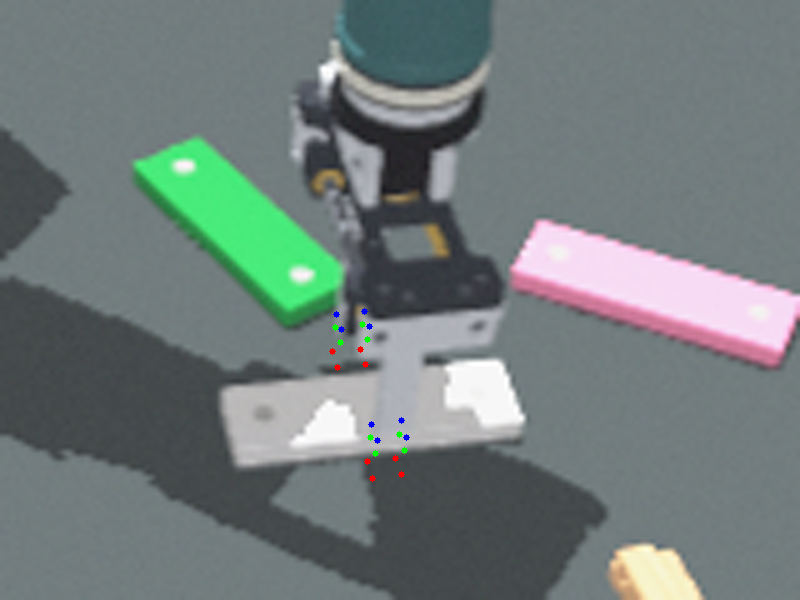

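The finger ends at about (398,430) in the crop, well above the predicted tip at (380,470), and it closed freely to 33 mm. So the tips are higher than the reported TCP implies. I'll feel my way down.

carry_out(motion="0 0 0.01 0; 0 0 0.02 0; 0 0 0.025 0; 0 0 0.025 0; 0 0 0.025 0; 0 0 0.025 0; 0 0 0.025 0; 0 0 0.025 0")

```text
time: 4.7
tool_pos: [0.3567, 0.3273, 0.0155]
ee_rot: [3.141, -0.0, 1.339]
wrist_force: [-0.2, 0.4, 0.4]
width: 0.0753
finger_force: 0.0
```

carry_out(motion="0 0 0.01 0; 0 0 0.02 0; 0 0 0.025 0; 0 0 0.025 0; 0 0 0.025 0; 0 0 0.025 0; 0 0 0.025 0; 0 0 0.025 0")

```text
time: 5.5
tool_pos: [0.3567, 0.3273, 0.0117]
ee_rot: [3.141, -0.0, 1.339]
wrist_force: [0.6, 0.3, 0.0]
width: 0.0755
finger_force: 0.0
```

carry_out(motion="0 0 0.01 0; 0 0 0.02 0; 0 0 0.03 0; 0 0 0.03 0; 0 0 0.03 0; 0 0 0.03 0; 0 0 0.03 0; 0 0 0.03 0")

```text
time: 6.3
tool_pos: [0.3567, 0.3273, 0.0073]
ee_rot: [3.141, -0.0, 1.339]
wrist_force: [0.2, 0.4, -0.3]
width: 0.0754
finger_force: 0.0
```

Run:
```python
from h import *
s=snapshot("scene"); o=robot.get_obs(); im=s["image"]
T=o["tool_pos"]; print(T,o["joint_positions"],o["wrist_force"])
save("g3",np.hstack([cv2.resize(im[160:240,340:420],(400,400),interpolation=cv2.INTER_CUBIC),cv2.resize(snapshot("top")["image"][230:310,210:290],(400,400),interpolation=cv2.INTER_CUBIC)]))
```

```text
[0.35671737 0.32732434 0.00723985] [6.25250991e-01 5.97336307e-02 1.78493661e+00 3.71544463e-05
 1.29671779e+00 8.56585520e-01] [-0.09788676 -0.71267157  0.0147684 ]
```

View pics/g3.png

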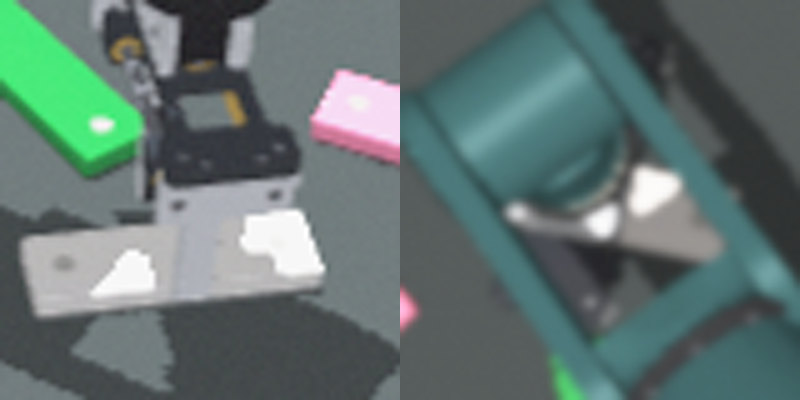

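carry_out(motion="0 0 0.01 0; 0 0 0.02 0; 0 0 0.03 0; 0 0 0.03 0; 0 0 0.03 0; 0 0 0.03 0; 0 0 0.03 0; 0 0 0.03 0")

```text
time: 7.2
tool_pos: [0.3567, 0.3273, 0.0028]
ee_rot: [3.141, -0.0, 1.34]
wrist_force: [-0.6, -0.1, 0.2]
width: 0.0752
finger_force: 0.0
```

carry_out(motion="0 0 0 0; 0 0 0 0; 0 0 0 0; 0 0 0 0; 0 0 0 0; 0 0 0 0; 0 0 0 0; 0 0 0 0", grip=-0.1)

```text
time: 8.0
tool_pos: [0.3568, 0.3273, 0.0027]
ee_rot: [3.141, -0.0, 1.339]
wrist_force: [1.2, -0.3, 0.1]
width: 0.0488
finger_force: 30.0
```

carry_out(motion="0 0 -0.15 0; 0 0 -0.4 0; 0 0 -0.7 0; -0.1 0.1 -0.9 0; -0.2 0.3 -0.9 0; -0.4 0.5 -0.9 0; -0.55 0.68 -0.9 0; -0.63 0.78 -0.9 0")

```text
time: 8.8
tool_pos: [0.4497, 0.2063, 0.1373]
ee_rot: [-3.141, 0.001, 1.337]
wrist_force: [-0.1, 0.3, -0.2]
width: 0.0485
finger_force: 30.0
```

carry_out(motion="-0.15 0.18 0 -0.01; -0.3 0.36 0 -0.03; -0.43 0.54 0 -0.05; -0.56 0.7 0 -0.07; -0.68 0.84 0 -0.09; -0.68 0.84 0 -0.092; -0.68 0.84 0 -0.092; -0.68 0.84 0 -0.092")

```text
time: 9.6
tool_pos: [0.5474, 0.0812, 0.1374]
ee_rot: [-3.141, -0.001, 1.629]
wrist_force: [0.2, -0.5, -1.9]
width: 0.0486
finger_force: 30.0
```

Run:
```python
from h import *
o=robot.get_obs(); print(o["width"],o["finger_force"]);print(delta([.6348,-.0303,.14],93.25))
```

```text
0.04859392400080665 29.99829411506653
(array([-0.776,  0.539, -0.018,  0.   ]), array([0.5474, 0.0812, 0.1374]), np.float64(93.32), 9.6)
```

carry_out(motion="-0.3 0.2 0 0; -0.6 0.4 0 0; -0.775 0.54 0 0; -0.775 0.54 0.15 0; -0.775 0.54 0.25 0; -0.775 0.54 0.3 0; -0.775 0.54 0.3 0; -0.775 0.54 0.3 0")

```text
time: 10.4
tool_pos: [0.6355, -0.0299, 0.0933]
ee_rot: [3.141, -0.0, 1.63]
wrist_force: [-0.2, 0.2, -0.9]
width: 0.0485
finger_force: 30.0
```

Run:
```python
from h import *
o=robot.get_obs(); print(o["tool_pos"],np.degrees(o["ee_rot"][2]),o["time"])
s=snapshot("scene"); t=snapshot("top")
save("p1",np.hstack([cv2.resize(s["image"][220:400,180:420],(400,300),interpolation=cv2.INTER_CUBIC),cv2.resize(t["image"][130:235,290:430],(400,300),interpolation=cv2.INTER_CUBIC)]))
np.savez("p1.npz",s=s,t=t)
T=o["tool_pos"]; 
for n,v in(("scene",s),("top",t)): print(n,[proj(v,[T[0]+a*np.cos(1.6275)-b*np.sin(1.6275),T[1]+a*np.sin(1.6275)+b*np.cos(1.6275),T[2]+.0123]).round(1).tolist() for a in(-.08,.08) for b in(-.025,.025)])
```

```text
[ 0.63551205 -0.02991077  0.09330221] 93.3938711942895 10.4
scene [[[247.3, 338.4]], [[239.2, 318.5]], [[321.2, 308.8]], [[311.2, 290.7]]]
top [[[383.9, 168.1]], [[385.6, 182.8]], [[334.4, 171.8]], [[335.8, 186.6]]]
```

View pics/p1.png

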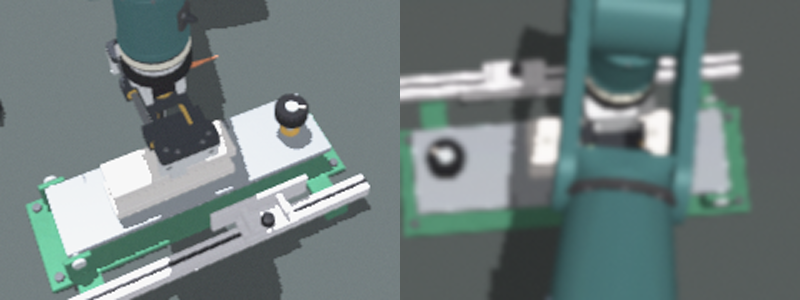

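The held spacer hangs over the lower one with its ends at x≈335 and 384 px in the top view, as predicted. Now I'll lower it gently.

carry_out(motion="0 0 0.05 0; 0 0 0.1 0; 0 0 0.13 0; 0 0 0.15 0; 0 0 0.155 0; 0 0 0.16 0; 0 0 0.16 0; 0 0 0.16 0")

```text
time: 11.3
tool_pos: [0.6359, -0.0311, 0.069]
ee_rot: [3.141, 0.0, 1.628]
wrist_force: [0.5, -0.1, -0.6]
width: 0.0486
finger_force: 30.0
```

carry_out(motion="0 0 0.005 0; 0 0 0.01 0; 0 0 0.013 0; 0 0 0.013 0; 0 0 0.013 0; 0 0 0.013 0; 0 0 0.013 0; 0 0 0.013 0")

```text
time: 12.1
tool_pos: [0.6359, -0.0311, 0.0672]
ee_rot: [3.141, 0.0, 1.628]
wrist_force: [-0.5, -0.1, 3.6]
width: 0.0487
finger_force: 30.0
```

carry_out(motion="0 0 0 0; 0 0 0 0; 0 0 0 0; 0 0 0 0; 0 0 -0.1 0; 0 0 -0.3 0; 0 0 -0.5 0; 0 0 -0.6 0", grip=0.6)

```text
time: 12.9
tool_pos: [0.6374, -0.0312, 0.1615]
ee_rot: [3.135, 0.001, 1.629]
wrist_force: [0.4, 0.1, 1.2]
width: 0.075
finger_force: 0.0
```

Run:
```python
from h import *
print(delta([.382,-.301,.16],74.0))
```

```text
(array([-1.697, -1.803,  0.01 ,  0.107]), array([ 0.6374, -0.0312,  0.1615]), np.float64(93.31), 12.9)
```

carry_out(motion="-0.15 -0.2 0 0.02; -0.35 -0.4 0 0.04; -0.5 -0.55 0 0.06; -0.65 -0.7 0 0.08; -0.8 -0.85 0 0.1; -0.95 -1 0 0.107; -0.95 -1 0 0.107; -0.95 -1 0 0.107")

```text
time: 13.7
tool_pos: [0.4942, -0.1821, 0.1571]
ee_rot: [3.141, -0.001, 1.291]
wrist_force: [0.4, 1.1, 0.5]
width: 0.0752
finger_force: 0.0
```

Run:
```python
from h import *
for n,u in(("scene",(283,322)),("top",(359,180))):
    s=snapshot(n);h=hsv(s);V=h[...,2].astype(int);Sa=h[...,1]
    for t in (3,5):
        q=blob(s["image"],((V>225)&(Sa<=t)).astype(np.uint8)*255,u,46);print(n,t,rect(s,q,.08),rect(s,q,.065),cv2.contourArea(q))
    save("st_"+n,cv2.resize(s["image"][270:370,220:353] if n=="scene" else s["image"][140:220,300:407],(400,300),interpolation=cv2.INTER_CUBIC))
    h=hsv(s);c=(139,287) if n=="scene" else (445,257)
    m=((h[...,0]>25)&(h[...,0]<75)&(Sa>80)&(V>90)).astype(np.uint8)*255
    q=blob(s["image"],m,c,30); print("vial",rect(s,q,.04))
    m=(((h[...,0]<10)|(h[...,0]>170))&(Sa>130)&(V>60)).astype(np.uint8)*255
    q=blob(s["image"],m,c); print("level",rect(s,q,.02),rect(s,q,.04))
a=cv2.imread("pics/st_scene.png");b=cv2.imread("pics/st_top.png");cv2.imwrite("pics/st.png",np.hstack([a,b]))
print(delta([.382,-.301,.16],74.0))
```

```text
scene 3 [ 6.3640e-01 -2.9500e-02  1.5820e-01  5.0700e-02  9.2646e+01] [ 6.27300e-01 -2.75000e-02  1.61100e-01  5.17000e-02  9.26459e+01] 1396.5
scene 5 [ 6.36100e-01 -2.94000e-02  1.58700e-01  5.14000e-02  9.29412e+01] [ 6.27000e-01 -2.74000e-02  1.61600e-01  5.23000e-02  9.29412e+01] 1415.5
vial [ 3.81600e-01 -3.17000e-01  3.00000e-02  9.40000e-03  7.46111e+01]
level [ 3.81400e-01 -3.05300e-01  1.90600e-01  5.95000e-02  7.36578e+01] [ 3.98500e-01 -3.01600e-01  1.86300e-01  5.81000e-02  7.36578e+01]
top 3 [ 6.26600e-01 -1.91000e-02  1.24100e-01  3.07000e-02  8.87609e+01] [ 6.31500e-01 -2.06000e-02  1.25300e-01  3.10000e-02  8.87607e+01] 223.0
top 5 [ 6.34800e-01 -2.79000e-02  1.51300e-01  4.83000e-02  9.30393e+01] [ 6.39700e-01 -2.94000e-02  1.52800e-01  4.88000e-02  9.30393e+01] 533.5
vial [ 3.81200e-01 -3.03400e-01  5.32000e-02  1.21000e-02  7.43703e+01]
level [ 3.74300e-01 -3.37700e-01  1.15500e-01  3.76000e-02  7.30755e+01] [ 3.71300e-01 -3.31800e-01  1.14000e-01  3.71000e-02  7.30755e+01]
(array([-0.973, -0.505, -0.021,  0.001]), array([ 0.4948, -0.1813,  0.1568]), np.float64(74.1), 13.8)
```

View pics/st.png

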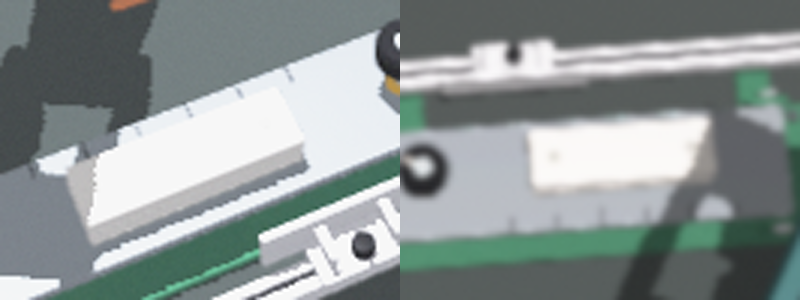

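The upper spacer sits flush on the lower one: its centre is (0.636, -0.030) against (0.6355, -0.031). Next is the level.

carry_out(motion="-0.25 -0.13 0 0; -0.5 -0.26 0 0; -0.75 -0.39 0 0; -0.97 -0.505 0.1 0; -0.97 -0.505 0.3 0; -0.97 -0.505 0.5 0; -0.97 -0.505 0.5 0; -0.97 -0.505 0.5 0")

```text
time: 14.6
tool_pos: [0.3819, -0.3004, 0.0817]
ee_rot: [-3.141, -0.001, 1.294]
wrist_force: [0.1, -0.4, 0.6]
width: 0.0752
finger_force: 0.0
```

Run:
```python
from h import *
print(delta([.3818,-.3005,.009],74.0))
```

```text
(array([-0.001, -0.001,  0.485,  0.001]), array([ 0.3819, -0.3004,  0.0817]), np.float64(74.14), 14.6)
```

carry_out(motion="0 0 0.1 0; 0 0 0.2 0; 0 0 0.3 0; 0 0 0.4 0; 0 0 0.45 0; 0 0 0.485 0; 0 0 0.485 0; 0 0 0.485 0")

```text
time: 15.4
tool_pos: [0.3821, -0.3015, 0.01]
ee_rot: [3.14, 0.001, 1.293]
wrist_force: [0.3, 0.1, -0.8]
width: 0.075
finger_force: 0.0
```

carry_out(motion="0 0 0 0; 0 0 0 0; 0 0 0 0; 0 0 0 0; 0 0 0 0; 0 0 0 0; 0 0 0 0; 0 0 0 0", grip=-0.6)

```text
time: 16.2
tool_pos: [0.382, -0.3013, 0.0092]
ee_rot: [3.14, 0.0, 1.292]
wrist_force: [2.0, -0.8, -0.9]
width: 0.0278
finger_force: 30.0
```

Run:
```python
from h import *
o=robot.get_obs();print(o["width"],o["finger_force"]);print(delta([.636,-.0305,.105],93.0))
s=snapshot("scene");h=hsv(s);Sa=h[...,1];V=h[...,2]
m=(((h[...,0]<10)|(h[...,0]>170))&(Sa>130)&(V>60)).astype(np.uint8)*255
q=blob(s["image"],m,(139,287)); print("level",rect(s,q,.02))
```

```text
0.027761277916448293 29.96472716331482
(array([ 2.201,  1.132, -0.639, -0.105]), array([ 0.382 , -0.3013,  0.0092]), np.float64(74.05), 16.2)
level [ 3.79700e-01 -3.05100e-01  1.89900e-01  5.99000e-02  7.41459e+01]
```

carry_out(motion="0 0 -0.1 0; 0 0 -0.35 0; 0 0 -0.65 0; 0.1 0.05 -0.87 0; 0.3 0.15 -0.87 0; 0.5 0.25 -0.87 0; 0.7 0.35 -0.87 0; 0.8 0.4 -0.87 0")

```text
time: 17.05
tool_pos: [0.4722, -0.1997, 0.1381]
ee_rot: [-3.138, -0.002, 1.294]
wrist_force: [0.5, -0.6, -2.6]
width: 0.0275
finger_force: 30.0
```

carry_out(motion="0.2 0.1 0 -0.01; 0.4 0.2 0 -0.03; 0.6 0.3 0 -0.05; 0.75 0.4 0 -0.07; 0.9 0.45 0 -0.09; 0.95 0.5 0 -0.105; 0.95 0.5 0 -0.105; 0.95 0.5 0 -0.105")

```text
time: 17.85
tool_pos: [0.5822, -0.0859, 0.1381]
ee_rot: [-3.138, -0.0, 1.621]
wrist_force: [-1.0, 0.2, -3.5]
width: 0.0278
finger_force: 30.0
```

Run:
```python
from h import *
o=robot.get_obs();print(o["width"],o["finger_force"]);print(delta([.6358,-.0305,.102],93.1))
```

```text
0.027778133536467076 29.958563446998596
(array([ 0.351,  0.376,  0.241, -0.001]), array([ 0.5822, -0.0859,  0.1381]), np.float64(92.9), 17.85)
```

carry_out(motion="0.15 0.15 0 0; 0.3 0.3 0 0; 0.35 0.375 0.05 0; 0.35 0.375 0.12 0; 0.35 0.375 0.18 0; 0.35 0.375 0.24 0; 0.35 0.375 0.24 0; 0.35 0.375 0.24 0")

```text
time: 18.65
tool_pos: [0.6361, -0.0312, 0.1031]
ee_rot: [-3.141, -0.0, 1.621]
wrist_force: [1.1, 0.7, -3.4]
width: 0.0275
finger_force: 30.0
```

carry_out(motion="0 0 0.03 0; 0 0 0.05 0; 0 0 0.065 0; 0 0 0.075 0; 0 0 0.08 0; 0 0 0.08 0; 0 0 0.08 0; 0 0 0.08 0")

```text
time: 19.45
tool_pos: [0.6369, -0.0304, 0.0917]
ee_rot: [3.141, -0.0, 1.622]
wrist_force: [0.1, 1.3, -2.7]
width: 0.0278
finger_force: 30.0
```

carry_out(motion="0 0 0.005 0; 0 0 0.01 0; 0 0 0.015 0; 0 0 0.018 0; 0 0 0.018 0; 0 0 0.018 0; 0 0 0.018 0; 0 0 0.018 0")

```text
time: 20.25
tool_pos: [0.6368, -0.0304, 0.0889]
ee_rot: [3.141, -0.0, 1.622]
wrist_force: [-0.5, 1.3, -1.8]
width: 0.0278
finger_force: 30.0
```

Just touching, so one millimetre more.

carry_out(motion="0 0 0.004 0; 0 0 0.008 0; 0 0 0.008 0; 0 0 0.008 0; 0 0 0.008 0; 0 0 0.008 0; 0 0 0.008 0; 0 0 0.008 0")

```text
time: 21.05
tool_pos: [0.6369, -0.0304, 0.0887]
ee_rot: [3.141, -0.0, 1.622]
wrist_force: [-3.0, 1.4, 5.8]
width: 0.0277
finger_force: 30.0
```

carry_out(motion="0 0 0 0; 0 0 0 0; 0 0 0 0; 0 0 0 0; 0 0 -0.1 0; 0 0 -0.25 0; 0 0 -0.4 0; 0 0 -0.5 0", grip=0.5)

```text
time: 21.85
tool_pos: [0.6378, -0.0306, 0.1659]
ee_rot: [3.138, 0.001, 1.622]
wrist_force: [-0.1, 1.0, -0.4]
width: 0.0704
finger_force: 0.0
```

carry_out(motion="0.2 0 0 0; 0.4 0 0 0; 0.6 0 0 0; 0.8 0 0 0; 1 0 0 0; 1 0 0 0; 1 0 0 0; 1 0 0 0")

```text
time: 22.65
tool_pos: [0.6293, 0.1183, 0.1629]
ee_rot: [3.141, 0.001, 1.621]
wrist_force: [-0.1, 0.1, -0.1]
width: 0.0706
finger_force: 0.0
```

```bash
cat > lv.py <<'E'
from h import *
def level(s,c,z,r=60):
    h=hsv(s);H=h[...,0];Sa=h[...,1];V=h[...,2]
    m=(((H<10)|(H>170))&(Sa>130)&(V>60)).astype(np.uint8)*255
    q=blob(s["image"],m,c,r); return rect(s,q,z)
if __name__=="__main__":
    s=snapshot("scene");t=snapshot("top")
    c=proj(s,[.636,-.03,.12])[0];d=proj(t,[.636,-.03,.12])[0];print(c,d)
    print(level(s,c,.1),level(t,d,.12)); o=robot.get_obs();print(o["tool_pos"],o["time"])
    import sys
    a=s["image"][int(c[1])-50:int(c[1])+50,int(c[0])-50:int(c[0])+120]; b=t["image"][int(d[1])-35:int(d[1])+35,int(d[0])-80:int(d[0])+40]
    save(sys.argv[1],np.hstack([cv2.resize(a,(440,260),interpolation=cv2.INTER_CUBIC),cv2.resize(b,(360,260),interpolation=cv2.INTER_CUBIC)]))
E
python3 lv.py l1
```

```text
[280.11100993 309.93469989] [360.36507544 175.6762654 ]
[ 6.36000e-01 -2.87000e-02  1.81000e-01  5.29000e-02  9.29967e+01] [ 6.36200e-01 -5.09000e-02  1.33600e-01  3.39000e-02  9.05736e+01]
[0.62927259 0.11804338 0.16271478] 22.75
```

View pics/l1.png

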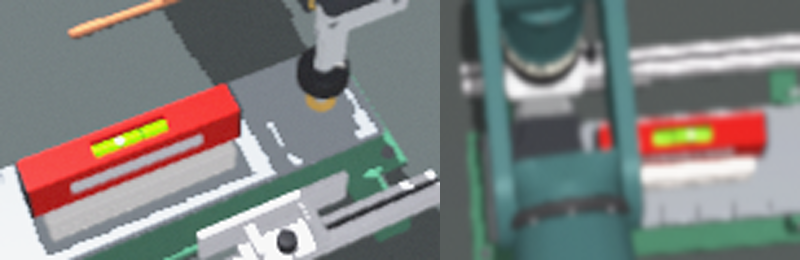

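The level stands square on the pile, with its scene centre at (0.636, -0.029). The bubble is at about (120,140) in the crop, away from the knob end. I'll measure the bubble, and the move to the knob.

```bash
cat > bub.py <<'E'
from h import *
def bubble(n="scene"):
    s=snapshot(n); c=proj(s,[.636,-.029,.118])[0].round().astype(int); f=8; r=34
    im=cv2.resize(s["image"][c[1]-r:c[1]+r,c[0]-r:c[0]+r],None,fx=f,fy=f,interpolation=cv2.INTER_CUBIC)
    h=cv2.cvtColor(im,cv2.COLOR_RGB2HSV);H,Sa,V=[h[...,i].astype(int) for i in range(3)]
    g=((H>22)&(H<80)&(Sa>90)&(V>90)).astype(np.uint8)*255
    q=blob(im,g,(r*f,r*f),r*f); hull=cv2.convexHull(q)
    box=cv2.boxPoints(cv2.minAreaRect(q)); m=cv2.fillPoly(np.zeros(g.shape,np.uint8),[hull.astype(np.int32)],1)>0
    m=cv2.erode(m.astype(np.uint8),np.ones((7,7)))>0
    def w(x,y): return onz(s,np.stack([x,y],-1)/f-.5+.5/f+c-r,.12)
    ax=np.array([np.cos(np.radians(93.1)),np.sin(np.radians(93.1))])
    e=w(q[:,0],q[:,1])[:,:2]@ax; y,x=np.nonzero(m)
    wt=np.clip(h[...,1][m].astype(float).max()*.75-Sa[m],0,None)*(V[m]>150); p=w(x,y)[:,:2]@ax
    y0=np.percentile(e,[1,99]); mid=y0.mean()
    prof=[int(Sa[m][(p>mid+a)&(p<=mid+a+.003)].min(initial=255)) for a in np.arange(-.03,.03,.003)]
    return round(mid,4),round(float(np.ptp(y0)),4),"bubble off (+ = to knob) mm:",round(1000*(np.average(p,weights=wt**2)-mid),2),prof
if __name__=="__main__":
    for n in("scene","top"): print(n,bubble(n))
E
python3 bub.py
python3 - <<'E'
from h import *
print(delta([.621,.1455,.09],93))
E
```

```text
scene (np.float64(-0.0661), 0.0609, 'bubble off (+ = to knob) mm:', np.float64(-8.63), [204, 206, 197, 197, 204, 64, 0, 0, 1, 211, 210, 212, 196, 194, 201, 213, 213, 218, 216, 220])
(array([ 0.185, -0.046,  0.484, -0.001]), array([0.6292, 0.1182, 0.1626]), np.float64(92.85), 22.85)Traceback (most recent call last):
  File "bub.py", line 18, in <module>
    for n in("scene","top"): print(n,bubble(n))
                                     ~~~~~~^^^
  File "bub.py", line 16, in bubble
    return round(mid,4),round(float(np.ptp(y0)),4),"bubble off (+ = to knob) mm:",round(1000*(np.average(p,weights=wt**2)-mid),2),prof
                                                                                              ~~~~~~~~~~^^^^^^^^^^^^^^^^^
    raise ZeroDivisionError(
        "Weights sum to zero, can't be normalized")
ZeroDivisionError: Weights sum to zero, can't be normalized
```

The bubble stands 8.6 mm from centre, away from the knob, so the knob must turn about 1.08 rad clockwise. Going to it now.

carry_out(motion="0.1 -0.03 0 0; 0.185 -0.045 0 0; 0.185 -0.045 0.1 0; 0.185 -0.045 0.25 0; 0.185 -0.045 0.4 0; 0.185 -0.045 0.5 0; 0.185 -0.045 0.55 0; 0.185 -0.045 0.55 0")

```text
time: 23.65
tool_pos: [0.62, 0.1467, 0.0783]
ee_rot: [-3.139, 0.0, 1.622]
wrist_force: [-0.7, 0.2, 0.1]
width: 0.0704
finger_force: 0.0
```

carry_out(motion="0 0 0.02 0; 0 0 0.04 0; 0 0 0.06 0; 0 0 0.08 0; 0 0 0.1 0; 0 0 0.1 0; 0 0 0.1 0; 0 0 0.1 0")

```text
time: 24.45
tool_pos: [0.621, 0.1468, 0.0653]
ee_rot: [3.141, -0.0, 1.622]
wrist_force: [0.2, 0.7, 0.4]
width: 0.0706
finger_force: 0.0
```

```bash
python3 - <<'E'
from h import *
o=robot.get_obs();print(o["tool_pos"],o["wrist_force"])
s=snapshot("scene");save("k1",cv2.resize(s["image"][230:330,270:420],(600,400),interpolation=cv2.INTER_CUBIC))
E
python3 bub.py 2>/dev/null
```

```text
[0.62103699 0.14675305 0.06525968] [0.21100635 0.66966486 0.40805891]
scene (np.float64(-0.0661), 0.0609, 'bubble off (+ = to knob) mm:', np.float64(-8.62), [209, 211, 198, 198, 205, 72, 0, 0, 1, 204, 213, 217, 194, 194, 200, 220, 220, 217, 215, 214])
```

View pics/k1.png

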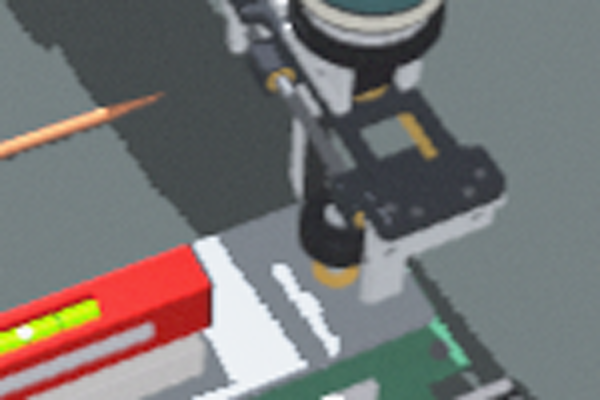

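carry_out(motion="0 0 0 0; 0 0 0 0; 0 0 0 0; 0 0 0 0; 0 0 0 0; 0 0 0 0; 0 0 0 0; 0 0 0 0", grip=-0.2)

```text
time: 25.4
tool_pos: [0.6189, 0.1466, 0.0649]
ee_rot: [-3.137, 0.0, 1.622]
wrist_force: [-5.3, 0.1, 3.6]
width: 0.0431
finger_force: 30.0
```

carry_out(motion="0 -0.015 0 0; 0 -0.015 0 0.045; 0 -0.015 0 0.09; 0 -0.015 0 0.135; 0 -0.015 0 0.18; 0 -0.015 0 0.22; 0 -0.015 0 0.25; 0 -0.015 0 0.25")

```text
time: 26.2
tool_pos: [0.621, 0.1459, 0.065]
ee_rot: [3.138, -0.003, 0.834]
wrist_force: [4.5, -1.0, -1.9]
width: 0.0431
finger_force: 30.0
```

carry_out(motion="0 0 0 0; 0 0 0 0; 0 0 0 0; 0 0 0 0; 0 0 0 0; 0 0 0 0; 0 0 0 0; 0 0 0 0")

```text
time: 27.0
tool_pos: [0.6209, 0.146, 0.065]
ee_rot: [3.138, -0.003, 0.836]
wrist_force: [4.0, -1.5, -2.7]
width: 0.0431
finger_force: 30.0
```

```bash
python3 bub.py 2>/dev/null
```

```text
scene (np.float64(-0.0663), 0.0614, 'bubble off (+ = to knob) mm:', np.float64(-2.55), [196, 195, 192, 193, 204, 211, 187, 62, 0, 1, 2, 214, 194, 189, 206, 216, 220, 210, 209, 209])
```

carry_out(motion="0 0 0 0.04; 0 0 0 0.08; 0 0 0 0.1; 0 0 0 0.1; 0 0 0 0.1; 0 0 0 0.1; 0 0 0 0.1; 0 0 0 0.1")

```text
time: 27.9
tool_pos: [0.6215, 0.1454, 0.065]
ee_rot: [3.137, -0.005, 0.522]
wrist_force: [5.8, -3.4, -4.0]
width: 0.0437
finger_force: 30.0
```

carry_out(motion="0 0 0 0; 0 0 0 0; 0 0 0 0; 0 0 0 0; 0 0 0 0; 0 0 0 0; 0 0 0 0; 0 0 0 0")

```text
time: 28.7
tool_pos: [0.6215, 0.1453, 0.065]
ee_rot: [3.137, -0.005, 0.522]
wrist_force: [5.3, -2.9, -3.3]
width: 0.0432
finger_force: 30.0
```

```bash
python3 bub.py 2>/dev/null
```

```text
scene (np.float64(-0.0664), 0.0612, 'bubble off (+ = to knob) mm:', np.float64(0.03), [194, 194, 191, 191, 202, 209, 180, 182, 7, 0, 0, 7, 198, 200, 213, 214, 214, 209, 208, 207])
```

Bubble centred. Let go of the knob, rise and look again.

carry_out(motion="0 0 0 0; 0 0 0 0; 0 0 0 0; 0 0 0 0; 0 0 0 0; 0 0 -0.1 0; 0 0 -0.3 0; 0 0 -0.5 0", grip=0.4)

```text
time: 29.6
tool_pos: [0.6183, 0.1466, 0.1414]
ee_rot: [-3.141, 0.001, 0.523]
wrist_force: [0.6, -0.6, -0.2]
width: 0.0657
finger_force: 0.0
```

carry_out(motion="0 0 0 0; 0 0 0 0; 0 0 0 0; 0 0 0 0; 0 0 0 0; 0 0 0 0; 0 0 0 0; 0 0 0 0", grip=-1)

```text
time: 30.4
tool_pos: [0.6186, 0.1466, 0.1399]
ee_rot: [-3.141, 0.0, 0.523]
wrist_force: [-0.0, -0.1, 0.7]
width: 0.0052
finger_force: 0.0
```

```bash
python3 bub.py 2>/dev/null
python3 - <<'E'
from h import *
from lv import level
s=snapshot("scene");t=snapshot("top")
print(level(s,proj(s,[.636,-.03,.12])[0],.1))
print(delta([.636,-.029,.15],93))
E
```

```text
scene (np.float64(-0.0664), 0.0612, 'bubble off (+ = to knob) mm:', np.float64(0.13), [197, 196, 192, 193, 204, 208, 184, 187, 8, 0, 0, 0, 196, 198, 213, 204, 203, 209, 208, 207])
[ 6.35800e-01 -2.95000e-02  1.82000e-01  5.22000e-02  9.27251e+01]
(array([-0.484,  1.072, -0.066, -0.35 ]), array([0.6187, 0.1466, 0.1402]), np.float64(29.94), 30.6)
```

carry_out(motion="0 0 -0.13 0; -0.1 0.2 -0.13 0.03; -0.2 0.4 -0.13 0.06; -0.3 0.6 -0.13 0.09; -0.4 0.8 -0.13 0.12; -0.48 1 -0.13 0.15; -0.48 1 -0.13 0.15; -0.48 1 -0.13 0.15")

```text
time: 31.4
tool_pos: [0.6311, -0.0197, 0.1595]
ee_rot: [-3.141, 0.0, 0.051]
wrist_force: [-0.0, 0.6, -0.1]
width: 0.0007
finger_force: 0.0
```

```bash
python3 - <<'E'
from h import *
print(delta([.636,-.0295,.14],3))
E
python3 bub.py 2>/dev/null
```

```text
(array([ 0.029,  0.067,  0.13 , -0.   ]), array([ 0.6311, -0.0197,  0.1595]), np.float64(2.91), 31.4)
scene (np.float64(-0.0664), 0.0612, 'bubble off (+ = to knob) mm:', np.float64(0.28), [196, 195, 193, 193, 203, 207, 197, 196, 80, 18, 16, 46, 193, 197, 220, 213, 210, 217, 222, 211])
top (np.float64(-0.0636), 0.0636, 'bubble off (+ = to knob) mm:', np.float64(12.89), [185, 180, 177, 176, 174, 163, 110, 70, 42, 35, 32, 36, 38, 45, 53, 81, 90, 89, 96, 120])
```

carry_out(motion="0.03 0.077 0 0; 0.03 0.077 0.03 0; 0.03 0.077 0.06 0; 0.03 0.077 0.09 0; 0.03 0.077 0.12 0; 0.03 0.077 0.12 0; 0.03 0.077 0.12 0; 0.03 0.077 0.12 0")

```text
time: 32.3
tool_pos: [0.6364, -0.0306, 0.1419]
ee_rot: [3.142, -0.001, 0.052]
wrist_force: [0.6, -0.5, -0.5]
width: 0.0005
finger_force: 0.0
```

carry_out(motion="0 0 0.01 0; 0 0 0.02 0; 0 0 0.03 0; 0 0 0.035 0; 0 0 0.04 0; 0 0 0.04 0; 0 0 0.04 0; 0 0 0.04 0")

```text
time: 33.1
tool_pos: [0.6363, -0.0306, 0.1357]
ee_rot: [-3.141, -0.0, 0.051]
wrist_force: [-0.9, 1.0, 0.0]
width: 0.0006
finger_force: 0.0
```

```bash
python3 - <<'E'
from h import *
o=robot.get_obs();print(o["wrist_force"],o["tool_pos"])
s=snapshot("scene"); save("f1",cv2.resize(s["image"][250:350,220:353],(798,600),interpolation=cv2.INTER_CUBIC))
E
python3 bub.py 2>/dev/null
```

```text
[-0.86540987  0.96162628  0.03159663] [ 0.63626758 -0.03059319  0.13566488]
scene (np.float64(-0.0664), 0.0612, 'bubble off (+ = to knob) mm:', np.float64(0.64), [202, 200, 222, 212, 219, 213, 192, 192, 87, 0, 0, 0, 198, 200, 219, 208, 209, 210, 211, 217])
top (np.float64(-0.0663), 0.0577, 'bubble off (+ = to knob) mm:', np.float64(7.84), [188, 182, 168, 111, 59, 33, 17, 11, 8, 8, 13, 17, 22, 41, 89, 89, 89, 89, 89, 90])
```

View pics/f1.png

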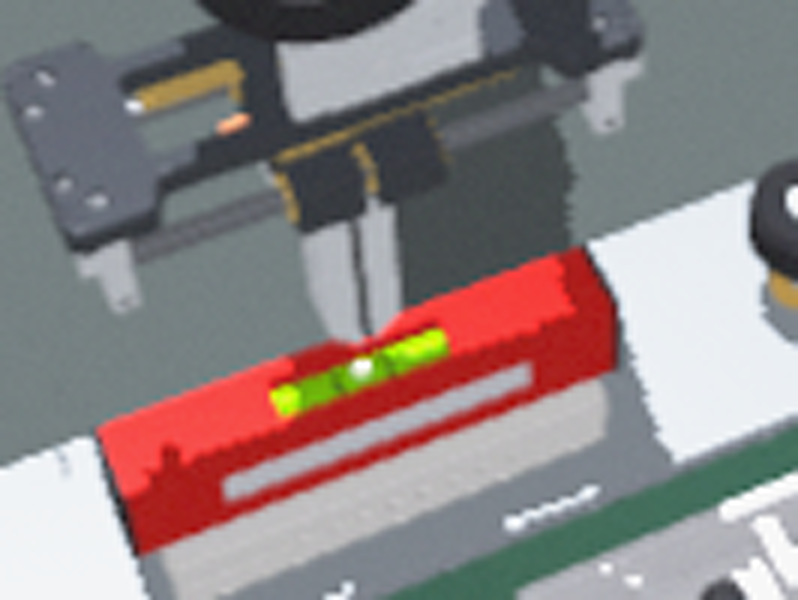

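The fingertips hang at about (365,335) in the crop, just above the level, and the bubble at (362,370) is central. Lowering until contact.

carry_out(motion="0 0 0.01 0; 0 0 0.02 0; 0 0 0.03 0; 0 0 0.04 0; 0 0 0.04 0; 0 0 0.04 0; 0 0 0.04 0; 0 0 0.04 0")

```text
time: 34.05
tool_pos: [0.6363, -0.0306, 0.1297]
ee_rot: [3.142, -0.0, 0.051]
wrist_force: [-0.6, 0.5, -0.9]
width: 0.0005
finger_force: 0.0
```

carry_out(motion="0 0 0.01 0; 0 0 0.02 0; 0 0 0.025 0; 0 0 0.025 0; 0 0 0.025 0; 0 0 0.025 0; 0 0 0.025 0; 0 0 0.025 0")

```text
time: 34.85
tool_pos: [0.6363, -0.0306, 0.1259]
ee_rot: [-3.142, -0.0, 0.051]
wrist_force: [-0.7, 0.5, 1.6]
width: 0.0005
finger_force: 0.0
```

carry_out(motion="0 0 0.005 0; 0 0 0.01 0; 0 0 0.015 0; 0 0 0.02 0; 0 0 0.02 0; 0 0 0.02 0; 0 0 0.02 0; 0 0 0.02 0")

```text
time: 35.65
tool_pos: [0.6363, -0.0306, 0.1229]
ee_rot: [-3.142, -0.0, 0.051]
wrist_force: [-0.2, 0.0, -0.8]
width: 0.0005
finger_force: 0.0
```

carry_out(motion="0 0 0.004 0; 0 0 0.008 0; 0 0 0.012 0; 0 0 0.012 0; 0 0 0.012 0; 0 0 0.012 0; 0 0 0.012 0; 0 0 0.012 0")

```text
time: 36.45
tool_pos: [0.6363, -0.0306, 0.1211]
ee_rot: [-3.142, -0.0, 0.051]
wrist_force: [0.5, -0.6, -0.4]
width: 0.0004
finger_force: 0.0
```

carry_out(motion="0 0 0.004 0; 0 0 0.008 0; 0 0 0.008 0; 0 0 0.008 0; 0 0 0.008 0; 0 0 0.008 0; 0 0 0.008 0; 0 0 0.008 0")

```text
time: 37.25
tool_pos: [0.6362, -0.0306, 0.1198]
ee_rot: [-3.142, -0.0, 0.051]
wrist_force: [0.6, -0.7, 0.3]
width: 0.0005
finger_force: 0.0
```

carry_out(motion="0 0 0.004 0; 0 0 0.008 0; 0 0 0.012 0; 0 0 0.012 0; 0 0 0.012 0; 0 0 0.012 0; 0 0 0.012 0; 0 0 0.012 0")

```text
time: 38.05
tool_pos: [0.6363, -0.0306, 0.1181]
ee_rot: [-3.142, -0.0, 0.051]
wrist_force: [0.2, -1.3, -0.6]
width: 0.0004
finger_force: 0.0
```

carry_out(motion="0 0 0.004 0; 0 0 0.008 0; 0 0 0.01 0; 0 0 0.01 0; 0 0 0.01 0; 0 0 0.01 0; 0 0 0.01 0; 0 0 0.01 0")

```text
time: 38.85
tool_pos: [0.6363, -0.0306, 0.1166]
ee_rot: [-3.142, -0.0, 0.051]
wrist_force: [0.2, 0.0, 0.1]
width: 0.0003
finger_force: 0.0
```

I've now viewed 11 pictures, one over the limit of 10, so from here on I'll go by numbers only.

carry_out(motion="0 0 0.004 0; 0 0 0.008 0; 0 0 0.012 0; 0 0 0.012 0; 0 0 0.012 0; 0 0 0.012 0; 0 0 0.012 0; 0 0 0.012 0")

```text
time: 39.65
tool_pos: [0.6363, -0.0306, 0.1148]
ee_rot: [-3.142, -0.0, 0.051]
wrist_force: [0.3, -1.2, -0.3]
width: 0.0007
finger_force: 0.0
```

carry_out(motion="0 0 0.004 0; 0 0 0.008 0; 0 0 0.01 0; 0 0 0.01 0; 0 0 0.01 0; 0 0 0.01 0; 0 0 0.01 0; 0 0 0.01 0")

```text
time: 40.45
tool_pos: [0.6363, -0.0306, 0.1132]
ee_rot: [-3.142, -0.0, 0.051]
wrist_force: [-0.7, 0.3, 0.0]
width: 0.0006
finger_force: 0.0
```

carry_out(motion="0 0 0.004 0; 0 0 0.008 0; 0 0 0.01 0; 0 0 0.01 0; 0 0 0.01 0; 0 0 0.01 0; 0 0 0.01 0; 0 0 0.01 0")

```text
time: 41.25
tool_pos: [0.6363, -0.0306, 0.1118]
ee_rot: [-3.142, -0.0, 0.051]
wrist_force: [-0.4, 0.1, 0.5]
width: 0.0005
finger_force: 0.0
```

carry_out(motion="0 0 0.004 0; 0 0 0.008 0; 0 0 0.01 0; 0 0 0.01 0; 0 0 0.01 0; 0 0 0.01 0; 0 0 0.01 0; 0 0 0.01 0")

```text
time: 42.05
tool_pos: [0.6363, -0.0306, 0.1103]
ee_rot: [-3.141, -0.0, 0.051]
wrist_force: [0.1, -0.7, 0.7]
width: 0.0002
finger_force: 0.0
```

carry_out(motion="0 0 0.004 0; 0 0 0.008 0; 0 0 0.01 0; 0 0 0.01 0; 0 0 0.01 0; 0 0 0.01 0; 0 0 0.01 0; 0 0 0.01 0")

```text
time: 42.85
tool_pos: [0.6364, -0.0306, 0.1095]
ee_rot: [3.142, -0.001, 0.051]
wrist_force: [-2.1, 0.8, 5.6]
width: 0.0003
finger_force: 2.7
```

```bash
python3 bub.py 2>/dev/null
python3 - <<'E'
from h import *
s=snapshot("scene");h=hsv(s)
# finger end: column of pixels along the vertical through TCP axis on scene view
T=robot.get_obs()["tool_pos"]
for z in np.arange(.11,.16,.004):
    u=proj(s,[T[0]+.008,T[1],z])[0]; print(round(z,3),u.round(1),s["image"][int(round(u[1])),int(round(u[0]))])
E
```

```text
scene (np.float64(-0.0837), 0.0268, 'bubble off (+ = to knob) mm:', np.float64(9.08), [255, 255, 255, 255, 255, 219, 197, 199, 221, 219, 225, 209, 50, 38, 255, 255, 255, 255, 255, 255])
0.11 [281.5 316. ] [174  32  26]
0.114 [281.3 314.9] [173  49  50]
0.118 [281.2 313.9] [169 102 102]
0.122 [281.1 312.8] [141 140 138]
0.126 [280.9 311.7] [111 118 115]
0.13 [280.8 310.6] [89 92 96]
0.134 [280.7 309.5] [90 91 94]
0.138 [280.5 308.4] [90 92 94]
0.142 [280.4 307.2] [140 143 148]
0.146 [280.3 306.1] [137 140 144]
0.15 [280.1 305. ] [130 133 138]
0.154 [280.  303.8] [111 112 116]
0.158 [279.8 302.7] [90 91 97]
```

carry_out(motion="0 0 0.003 0; 0 0 0.006 0; 0 0 0.006 0; 0 0 0.006 0; 0 0 0.006 0; 0 0 0.006 0; 0 0 0.006 0; 0 0 0.006 0")

```text
time: 43.8
tool_pos: [0.6364, -0.0306, 0.1094]
ee_rot: [3.141, -0.001, 0.051]
wrist_force: [-2.9, 0.7, 7.8]
width: 0.0002
finger_force: 3.9
```

carry_out(motion="0 0 0 0; 0 0 0 0; 0 0 0 0; 0 0 0 0; 0 0 0 0; 0 0 0 0; 0 0 0 0; 0 0 0 0")

```text
time: 44.6
tool_pos: [0.6364, -0.0306, 0.1095]
ee_rot: [3.141, -0.001, 0.051]
wrist_force: [-3.1, 0.6, 7.6]
width: 0.0004
finger_force: 3.9
```

Run:
```python
from h import *
o=robot.get_obs();print(o["wrist_force"],o["tool_pos"])
s=snapshot("scene");ax=np.array([-.0541,.9985]);n=np.array([.9985,.0541])
from lv import level
print(level(s,proj(s,[.636,-.03,.12])[0],.1))
c=np.array([.636,0])+0; c=c+ax*(-.0664-c@ax)
for l in(-.004,0,.003,.006,.009):
    row=[]
    for a in np.arange(-.03,.031,.003):
        u=proj(s,[*(c+ax*a+n*l),.12])[0].astype(np.float32)
        row.append(tuple(int(v) for v in cv2.getRectSubPix(s["image"],(1,1),(float(u[0]),float(u[1])))[0,0]))
    print(l,row)
```

```text
[-3.08689622  0.55702541  7.60745675] [ 0.63639951 -0.03061126  0.1094605 ]
[ 6.35700e-01 -2.91000e-02  1.81400e-01  5.25000e-02  9.29045e+01]
-0.004 [(226, 156, 27), (174, 148, 22), (147, 107, 19), (144, 85, 21), (142, 99, 20), (144, 87, 24), (150, 91, 28), (166, 132, 122), (177, 181, 186), (178, 182, 188), (177, 182, 188), (142, 145, 150), (115, 118, 120), (174, 178, 183), (179, 184, 189), (180, 184, 189), (171, 164, 136), (158, 101, 23), (158, 73, 28), (149, 90, 23), (192, 75, 35)]
0 [(223, 210, 38), (217, 247, 42), (149, 221, 17), (110, 171, 11), (108, 175, 10), (110, 170, 10), (108, 173, 10), (147, 175, 129), (177, 181, 187), (179, 184, 190), (165, 169, 175), (99, 102, 106), (145, 149, 153), (179, 183, 189), (178, 182, 188), (167, 183, 168), (122, 175, 43), (107, 171, 10), (112, 171, 10), (109, 173, 10), (157, 122, 25)]
0.003 [(164, 193, 11), (185, 244, 11), (125, 192, 15), (112, 180, 12), (112, 179, 11), (113, 181, 10), (109, 171, 21), (116, 146, 87), (165, 180, 165), (178, 182, 189), (160, 164, 169), (111, 116, 117), (169, 173, 178), (178, 183, 187), (169, 182, 170), (138, 181, 106), (112, 180, 13), (110, 178, 11), (112, 180, 10), (112, 177, 13), (150, 123, 23)]
0.006 [(154, 118, 23), (134, 174, 13), (129, 152, 17), (124, 159, 13), (126, 153, 19), (118, 168, 13), (125, 150, 14), (114, 125, 30), (136, 154, 80), (161, 160, 132), (159, 146, 148), (126, 121, 103), (165, 156, 160), (153, 145, 130), (130, 172, 77), (129, 157, 37), (122, 159, 13), (125, 155, 15), (121, 168, 17), (123, 156, 14), (146, 103, 17)]
0.009 [(231, 59, 47), (179, 66, 27), (163, 63, 22), (167, 64, 25), (160, 71, 22), (168, 72, 29), (165, 62, 25), (166, 54, 28), (163, 74, 32), (169, 72, 55), (170, 77, 76), (166, 75, 60), (171, 74, 74), (158, 57, 42), (160, 75, 30), (163, 67, 27), (166, 66, 26), (161, 77, 24), (166, 74, 26), (162, 71, 26), (169, 38, 25)]
```

The fingers hide the bubble at the centre. I'll press 36 mm towards the hinge end instead, so the bubble can be checked while pressed.

carry_out(motion="0 0 -0.03 0; 0 0 -0.05 0; 0 0.1 -0.05 0; 0 0.2 -0.05 0; 0 0.24 -0.05 0; 0 0.24 -0.04 0; 0 0.24 -0.02 0; 0 0.24 -0.01 0")

```text
time: 45.45
tool_pos: [0.638, -0.0666, 0.1095]
ee_rot: [3.141, 0.0, 0.051]
wrist_force: [-1.7, -0.3, 5.9]
width: 0.0003
finger_force: 2.8
```

carry_out(motion="0 0 0.003 0; 0 0 0.006 0; 0 0 0.01 0; 0 0 0.012 0; 0 0 0.012 0; 0 0 0.012 0; 0 0 0.012 0; 0 0 0.012 0")

```text
time: 46.25
tool_pos: [0.6381, -0.0667, 0.1095]
ee_rot: [3.141, -0.001, 0.052]
wrist_force: [-3.2, -1.3, 7.0]
width: 0.0002
finger_force: 3.7
```

carry_out(motion="0 0 0.002 0; 0 0 0.002 0; 0 0 0.002 0; 0 0 0.002 0; 0 0 0.002 0; 0 0 0.002 0; 0 0 0.002 0; 0 0 0.002 0")

```text
time: 47.05
tool_pos: [0.6381, -0.0666, 0.1095]
ee_rot: [3.141, -0.001, 0.052]
wrist_force: [-2.6, -1.0, 8.7]
width: 0.0004
finger_force: 4.1
```

```bash
python3 bub.py 2>/dev/null
python3 - <<'E'
from h import *
from lv import level
s=snapshot("scene"); print(level(s,proj(s,[.636,-.03,.12])[0],.1)); print(robot.get_obs()["wrist_force"])
E
```

```text
scene (np.float64(-0.0646), 0.0577, 'bubble off (+ = to knob) mm:', np.float64(-3.31), [120, 40, 24, 112, 221, 211, 190, 186, 0, 0, 0, 162, 188, 202, 224, 208, 212, 207, 226, 221])
[ 6.35600e-01 -2.91000e-02  1.81300e-01  5.26000e-02  9.27383e+01]
[-3.72253912 -0.38849278  8.21959893]
```

```bash
cat > b2.py <<'E'
from h import *
s=snapshot("scene");ax=np.array([-.0541,.9985]);n=np.array([.9985,.0541])
c=np.array([.636,0]);c=c+ax*(-.0664-c@ax); A=np.arange(-.016,.0165,.0005)
for l in(-.001,.001,.003):
    uv=proj(s,np.array([[*(c+ax*a+n*l),.12] for a in A])).astype(np.float32)
    r=cv2.remap(s["image"],uv[None,:,0],uv[None,:,1],cv2.INTER_CUBIC)
    h=cv2.cvtColor(r,cv2.COLOR_RGB2HSV)[0,:,1].astype(float); on=A[h<100]
    print(l,"pale",on.min()*1e3,on.max()*1e3,"centre",on.mean()*1e3)
E
python3 b2.py
```

```text
-0.001 pale -2.4999999999999885 4.000000000000018 centre 0.7500000000000145
0.001 pale -2.999999999999989 4.500000000000018 centre 0.7500000000000145
0.003 pale -2.4999999999999885 3.0000000000000164 centre 0.2500000000000141
```

```bash
python3 -c "
from bench import robot
print(robot.close_job())"
```

```text
the job is handed in; nothing more can be done
None
```

The job is handed in after about 47 s with no verdict returned: pile and level square by camera, bubble measured within about 1 mm of centre while pressed with about 8 N, though I viewed 11 pictures, one over the limit of 10.

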